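# Gauge the fill height of a hang-on tub

### The arm

A 6-joint arm with a two-finger parallel gripper is mounted at the origin on the work surface. World frame = base frame: x ahead of the robot, y to its left, z up, the work surface at z = 0. Lengths are in m, angles in degrees, forces in N, time in s.
With the tool pointing down it reaches from about 0.4 to 0.825 m from the base axis. Payload 7 kg.
Tool frame: the origin (TCP) lies at the centre of the arm's flange, where the gripper is bolted on; the fingertips stand 178 mm ahead of it and the grasp point (between the pads) lies 159 mm ahead of it (r.tips_ahead is the z of the fingertips in the tool frame, in m); z points along the fingers, y is the line along which they close (so a half turn about z gives the same grasp; the last joint's range is limited). The gripper opens to 88 mm and grips with 3 to 60 N. Pads are 19 mm wide; open, the fingers measure 130 mm over their backs; the gripper's body (78 mm by 193 mm) begins 47 mm behind the grasp point.
Start: joints at [90.82, 20.546, 0.682, 0, -70.136, -16.507], TCP at [0.183, 0.65, 0.405] pointing down, gripper open.
Joint ranges: [-176.03, 176.03], [-82.01, 121.73], [-58.28, 71.71], [-173.87, 95.51], [-174.79, -0.11], [-173.66, 173.66]. Speed limits (degrees/s): [136.94, 136.94, 172.46, 180, 180, 180].

### API

Orientations are given as [roll, pitch, yaw] about the fixed x, y, z axes, in that order (R = Rz(yaw) Ry(pitch) Rx(roll)).
In Python, from plant import r gives the robot as it stands. The module is installed in compiled form; this text tells all that it offers.
- The arm moves only by the shell command python3 -m pendant 'ROWS' [FORCE]. ROWS is JSON, a list that holds one entry, the list of rows, each a list of 7 numbers: the shift along the tool's x, y, z in m, then the turn, a rotation vector about the tool's x, y, z in degrees, then the gripper command: -1 is shut, 1 is fully open, values between are in proportion. A call has 1 to 5 rows; each row is the pose to reach, as a shift and turn from the pose commanded when the call began, along the tool's axes at that moment; what a row does not reach only later rows make up. A row lasts 1/10 s, in which the tool goes at most 50 mm and 8.59 degrees, less where a joint would pass 70% of its speed; a pose out of reach is approached as far as the arm can. A call with a gripper value outside its range is refused whole. The fingers move at their own pace and stop on an object; FORCE is the grip in N (left out, the last holds). Time passes only in rows, so rows that repeat a pose let the fingers close. It gives the time, the measured TCP pose, the force, the opening and the grip force at its end, in the units of the state.
- r.get_state(): the state, without advancing time (a new reading comes with each control period).
- r.capture(name): name is "scene" or "top"; returns the picture (480x640x3 uint8, red, green, blue); there is no depth.
- r.camera_params(name): a dict with "fx", "fy", "cx", "cy" (pixels), "dist_coeffs" ([k1, k2, p1, p2, k3] as OpenCV has them; the pictures are not rectified), "R" (3x3) and "t" (3): a world point X has camera coordinates R X + t. Camera axes: x right, y down, z forward; pixel columns grow to the right and rows downward; lengths in m; the calibration is good to about 2 mm. A picture is of the moment at which its call begins. camera_params takes no time and is no camera call.
- r.close_job(): hands the job in; it is judged then, once.
The state is a dict: "time_s": time; "joints": joint angles; "qd": joint speeds; "joint_torque": joint torques, N m; "tcp_pos": TCP position; "eef_rot": TCP orientation; "contact_force": force on the tool from outside, world axes, zero at the start; "moment": the same for the moment, N m; "gripper_width": finger opening in m; "gripper_force": force on a finger pad.
Only numpy, scipy, OpenCV 4.12 (cv2) and the standard library are available. Lean on these libraries where they do the work, as an engineer would, in place of code of your own. Each camera call takes 0.05 s, during which the arm holds its last target. There are 200 camera calls.

### The job

Lift the lidded tub up and off the panel it hangs on and stand it on the height gauge's base plate, centred, with its hook end touching the low stop at the foot of the column. Then bring the gauge's slide down gently onto the white lid until the sprung foot has been pushed in about 5 mm by the lid, never pressing hard, and let go so that the slide stays there for the reading. Leave everything else on the bench where it is.

Things in the scene. Friction and masses are not known exactly. Their poses are not given: they have to be found in the camera images.
- tub: Tub to be gauged: grey box 130 (x) x 56 (y) x 60 mm high, 0.2 kg. Its white flat lid (122 x 48 mm) rides stiffly on the contents, 4 to 24 mm above the rim; how much is unknown. Origin: centre of the underside; x towards the hook end, z up. Starts hanging within 2 degrees of level on the panel, underside 97 to 99 mm above the bench; it must rise over 22 mm to clear the panel.
- tub_hook (a point): Middle of the tub's hook, a 36 mm wide downturned lip behind the rim at its +x end; 70 mm from the tub's origin along x, 58 mm up. The end wall's outer face is at x = +65 mm, the lip reaches to +78.5 mm and hangs from 60 down to 38 mm above the underside.
- tub_grip (a point): Good place to grip the tub across its 56 mm width, from above: on its middle plane, 40 mm from the origin away from the hook end, 8 mm below the rim. Held here the gripper stays clear of the gauge's arm and column.
- gauge: Height gauge, fixed. Origin: on the bench, on the column's axis; -x is the free front. Steel base plate x -190 to +30, y +-70 mm, 10 mm thick. Stop: a low bar 60 mm long in y, front face at x = -32 mm, top 28 mm above the bench. Column 18 mm square, 276 mm high, with a scale. The foot comes down at x = -67, y = 0.
- seat (a point): Point on top of the gauge's base plate (97 mm in front of the column's axis, 10 mm above the bench) where the tub's origin belongs, the tub's x axis along the gauge's x axis, its end wall then touching the stop.
- slide: The gauge's slide: grey block on the column with a 20 mm wide arm, 30 to 46 mm above the origin, sprung foot (18 mm steel disc) below its end. Moves only vertically, 105 mm; about 10 N of friction, stays where left. Origin: underside of the foot when fully out, on its axis; 165 mm above the bench at the top. The foot gives 12 mm: 2 N to start, 1 N more per mm, then solid.
- knob (a point): Where to hold the slide: on the foot's axis, 74 mm above the slide's origin, in the black upright grip, 16 x 16 mm, 46 to 86 mm above the slide's origin.
- stand: Grey hanging panel, fixed to the bench: 8 mm thick, 230 mm wide (y), top edge 155 mm above the bench. Origin: on the bench, middle of the panel's front face; the front faces -x. Two tubs hang on it side by side, 116 mm apart, in either order.
- spare: A bystander: empty open grey tub without lid hanging on the same panel, 85 x 50 x 50 mm high. Origin on the underside, 65 mm in front of its end wall's outer face.
- tin: Bystander: tin can, diameter 66, height 75 mm, origin under its centre.
- roll: Bystander: roll of labels lying flat, diameter 72, height 35 mm, origin under its centre.
- jar: Bystander: jar, diameter 70, height 90 mm, origin under its centre.
- cup: Bystander: white cup, diameter 80, height 85 mm, origin under its centre.
- marker: Bystander: screwdriver, 110 mm long, lying on the bench along its x axis.
Mind the look-alikes: they are no part of the job. Leave any orange or yellow look-alike of the tub alone.

How it is judged:
By the outcome, as a careful person would: the job done as asked, in the order asked, and still so for the second after the job is handed in, with the robot touching nothing.
It also fails if it takes over 72 s, if anything falls off the work surface, if the arm or the gripper's body presses on something with over 40 N, if the wrist force passes 120 N, or if a joint passes its speed limit or range.

## Working session

There is one attempt and no reset: what is moved stays moved. The work goes in short steps, Python scripts to look and compute and a shell command to move; the robot and the scene stay as the last step left them, time stands still between calls to the robot, and variables do not carry over. Pictures are saved under pics/ and viewed, at most 10 in all, crops included, and the job is handed in when it is done.

```bash
mkdir -p pics; ls; python3 - <<'E'
from plant import r
import cv2,numpy as np
for n in("scene","top"):
    cv2.imwrite(f"pics/{n}0.png",r.capture(n)[:,:,::-1]); p=r.camera_params(n)
    R=np.array(p["R"]);print(n,p["fx"],p["cx"],p["cy"],p["dist_coeffs"],np.round(R,3).tolist(),(-R.T@np.array(p["t"])).round(3))
s=r.get_state();print(s["tcp_pos"],s["eef_rot"],s["time_s"],s["gripper_width"],s["contact_force"])
E
```

```text
pics
scene 483.44594068855474 315.48902244912927 234.7828155927157 [-0.0729497  0.         0.         0.         0.       ] [[0.716, 0.698, -0.01], [0.447, -0.469, -0.762], [-0.537, 0.541, -0.647]] [ 1.111 -0.634  0.919]
top 565.2371428799539 323.6767989250128 244.33544158204566 [0.00773389 0.         0.         0.         0.        ] [[-0.016, -1.0, 0.002], [-0.989, 0.016, -0.146], [0.146, -0.004, -0.989]] [2.870e-01 1.000e-03 1.438e+00]
[0.18247256 0.64969065 0.40381857] [ 1.79915596e+02 -6.56776978e-03 -1.56945295e+01] 0.1 0.08787426045097373 [ 0.4251136  -0.50472711 -0.19584179]
```

View pics/scene0.png

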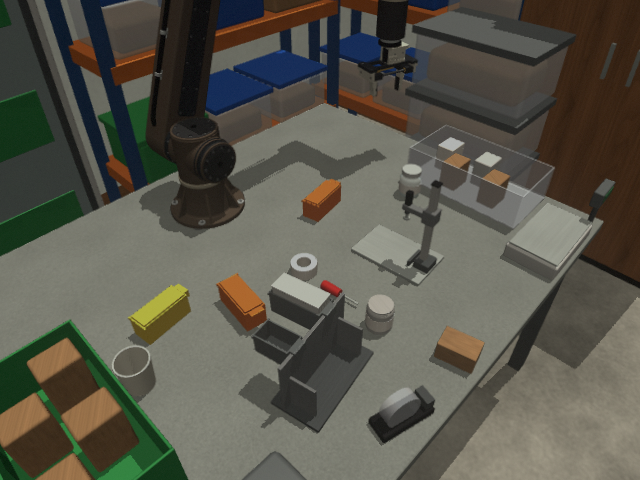

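View pics/top0.png

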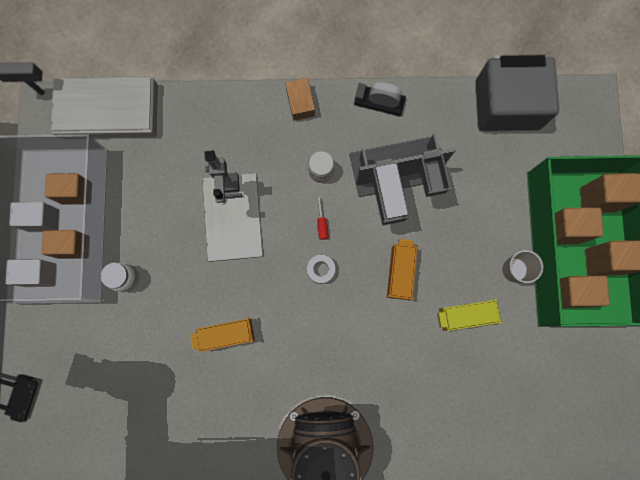

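Scene: the tub with white lid is at about (392,192) in top and (303,292) in scene. The gauge plate is at about (233,218) in top, column and slide near (218,180). Next I mask the lid and plate.

```bash
cat > h.py <<'E'
import cv2,numpy as np
from plant import r
def ray(n,uv):
    p=r.camera_params(n);K=np.array([[p["fx"],0,p["cx"]],[0,p["fy"],p["cy"]],[0,0,1]])
    R=np.array(p["R"]);c=-R.T@np.array(p["t"])
    q=cv2.undistortPoints(np.array(uv,float).reshape(-1,1,2),K,np.array(p["dist_coeffs"]))[:,0]
    return c,np.c_[q,np.ones(len(q))]@R
def onz(n,uv,z):
    c,d=ray(n,uv);return c+d*((z-c[2])/d[:,2])[:,None]
def tri(uva,uvb):
    a,da=ray("scene",uva);b,db=ray("top",uvb);o=[]
    for x,y in zip(da,db):
        s,*_=np.linalg.lstsq(np.c_[x,-y],b-a,rcond=None);P=a+s[0]*x;Q=b+s[1]*y;o.append([*(P+Q)/2,np.linalg.norm(P-Q)])
    return np.array(o)
def proj(n,X):
    p=r.camera_params(n);K=np.array([[p["fx"],0,p["cx"]],[0,p["fy"],p["cy"]],[0,0,1]])
    return cv2.projectPoints(np.array(X,float).reshape(-1,1,3),cv2.Rodrigues(np.array(p["R"]))[0],np.array(p["t"]),K,np.array(p["dist_coeffs"]))[0][:,0]
def blob(im,box,lo,hi=256,sat=30):
    x0,y0,x1,y1=box;c=im[y0:y1,x0:x1].astype(int);g=c.mean(2);m=((g>lo)&(g<hi)&(np.ptp(c,axis=2)<sat)).astype(np.uint8)
    cs,_=cv2.findContours(m,cv2.RETR_EXTERNAL,cv2.CHAIN_APPROX_NONE);k=max(cs,key=cv2.contourArea);return k+np.array([x0,y0])
E
python3 - <<'E'
from h import *
t=cv2.imread("pics/top0.png");s=cv2.imread("pics/scene0.png")
print(t[192,392],t[220,230],t[240,180],s[292,303],s[250,385],s[230,350], t[160,375],t[190,408])
A=cv2.resize(t[130:270,195:270],None,fx=4,fy=4,interpolation=cv2.INTER_CUBIC)
B=cv2.resize(t[130:240,345:460],None,fx=3,fy=3,interpolation=cv2.INTER_CUBIC)
C=cv2.resize(s[170:290,340:450],None,fx=3,fy=3,interpolation=cv2.INTER_CUBIC)
D=cv2.resize(s[265:385,245:385],None,fx=3,fy=3,interpolation=cv2.INTER_CUBIC)
cv2.imwrite("pics/c1.png",np.hstack([cv2.copyMakeBorder(x,0,560-x.shape[0],0,0,0) for x in(A,D)]))
for n,im,b,l in(("top",t,(370,150,412,228),150),("scene",s,(262,268,340,315),150),("top",t,(198,165,270,270),140),("scene",s,(345,220,447,285),130)):
    k=blob(im,b,l);print(n,b,cv2.contourArea(k),cv2.minAreaRect(k),cv2.boxPoints(cv2.minAreaRect(k)).round(1).tolist(),cv2.approxPolyDP(k,3,True)[:,0].tolist())
E
```

```text
[172 167 166] [157 162 161] [118 124 124] [169 181 179] [140 152 150] [113 123 124] [79 79 79] [77 80 81]
top (370, 150, 412, 228) 985.0 ((391.3587951660156, 190.3647003173828), (52.06330871582031, 20.28299903869629), 77.47119140625) [[375.79998779296875, 167.1999969482422], [395.6000061035156, 162.8000030517578], [406.8999938964844, 213.60000610351562], [387.1000061035156, 218.0]] [[395, 164], [376, 168], [387, 217], [406, 213]]
scene (262, 268, 340, 315) 856.5 ((300.1813049316406, 289.11474609375), (56.3116569519043, 18.043149948120117), 25.201122283935547) [[270.8999938964844, 285.29998779296875], [278.5, 269.0], [329.5, 292.8999938964844], [321.79998779296875, 309.29998779296875]] [[271, 285], [317, 307], [329, 294], [286, 273]]
top (198, 165, 270, 270) 3067.5 ((231.38235473632812, 216.9705810546875), (83.13900756835938, 54.147727966308594), 85.60128784179688) [[201.1999969482422, 177.60000610351562], [255.1999969482422, 173.39999389648438], [261.6000061035156, 256.29998779296875], [207.60000610351562, 260.5]] [[203, 178], [208, 260], [261, 255], [258, 218], [245, 214], [247, 196], [239, 192], [243, 198], [218, 204], [212, 195], [213, 179]]
scene (345, 220, 447, 285) 1539.5 ((386.0000305175781, 246.50003051757812), (60.37383270263672, 34.882659912109375), 26.56505012512207) [[351.20001220703125, 248.60000610351562], [366.79998779296875, 217.39999389648438], [420.79998779296875, 244.39999389648438], [405.20001220703125, 275.6000061035156]] [[352, 247], [380, 263], [391, 258], [404, 268], [420, 244], [379, 224]]
```

View pics/c1.png

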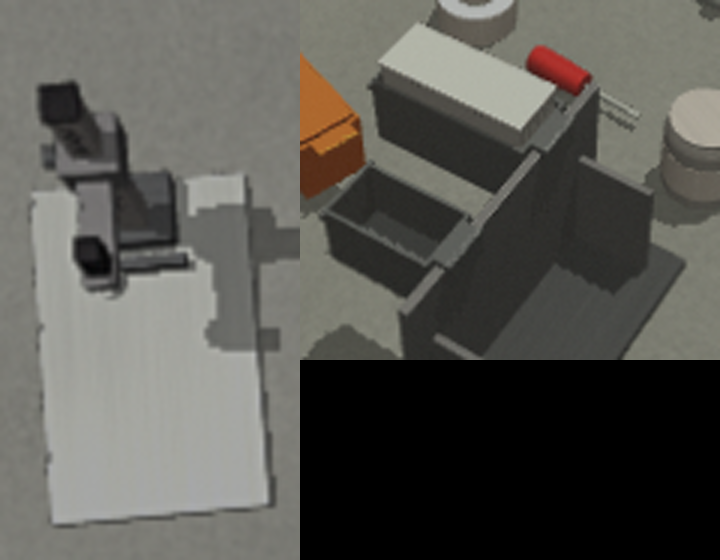

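Crop: the lid is a clean quadrilateral. The plate's left, front and right edges are visible, and its far right corner is at about (256,174) in top.

```bash
python3 - <<'E'
from h import *
t=cv2.imread("pics/top0.png");s=cv2.imread("pics/scene0.png")
T=[(375.8,167.2),(395.4,163),(406.7,213.6),(387.1,217.8)]
S=[(329.5,294),(317.8,308.3),(271,285.5),(285,273)]
P=tri(S,T);print(P.round(4));print("sides",[np.linalg.norm(P[i,:3]-P[(i+1)%4,:3]).round(4) for i in range(4)])
z=P[:,2].mean()
for zz in (.162,.172,.182):
    W=onz("top",T,zz);V=onz("scene",S,zz);ax=W[[0,1]].mean(0)-W[[2,3]].mean(0)
    ax2=V[[0,1]].mean(0)-V[[2,3]].mean(0)
    print(zz,W.mean(0).round(4),V.mean(0).round(4),np.degrees(np.arctan2(ax[1],ax[0])),np.degrees(np.arctan2(ax2[1],ax2[0])),np.linalg.norm(ax),np.linalg.norm(ax2),np.linalg.norm(W[0]-W[1]))
k=blob(t,(198,165,270,270),138)[:,0].astype(float)
# plate edges
W=onz("top",k,.01)
def fit(sel):
    vx,vy,x,y=cv2.fitLine(W[sel][:,:2].astype(np.float32),cv2.DIST_HUBER,0,.001,.001).ravel();return np.array([vx,vy]),np.array([x,y]),sel.sum()
u,v=k.T
L=fit((v>185)&(v<255)&(u<212));F=fit((v>252)&(u>213)&(u<257));Rr=fit((v>221)&(v<250)&(u>250))
for e in(L,F,Rr):print(e[0],e[1].round(4),e[2],np.degrees(np.arctan2(e[0][1],e[0][0])))
print(onz("top",[(208,260.5),(262,256),(256.3,173.8),(202.8,177.5)],.01).round(4))
print("scene plate",onz("scene",[(352,247.5),(379,225.5)],.01).round(4))
E
```

```text
[[ 6.496e-01 -1.279e-01  1.756e-01  2.000e-03]
 [ 6.591e-01 -1.731e-01  1.758e-01  1.300e-03]
 [ 5.408e-01 -1.948e-01  1.726e-01  3.000e-04]
 [ 5.329e-01 -1.488e-01  1.714e-01  2.600e-03]]
sides [np.float64(0.0462), np.float64(0.1203), np.float64(0.0467), np.float64(0.1186)]
0.162 [ 0.5987 -0.1626  0.162 ] [ 0.5875 -0.1537  0.162 ] 10.404544154250397 11.162913928780117 0.122457358912311 0.11814385070156769 0.04693577425072468
0.172 [ 0.5962 -0.1613  0.172 ] [ 0.5944 -0.1601  0.172 ] 10.404544154250411 11.162913928780174 0.12149780762637064 0.11658222839362359 0.0465679949442059
0.182 [ 0.5938 -0.16    0.182 ] [ 0.6013 -0.1664  0.182 ] 10.404544154250388 11.162913928780139 0.12053825634043035 0.11502060608567943 0.04620021563768717
[0.9968928  0.07876993] [0.5661 0.2984] 69 4.5178647
[ 0.07532627 -0.99715894] [0.4665 0.2213] 43 -85.68002
[0.99811465 0.06137677] [0.5296 0.1595] 28 3.5188415
[[0.4602 0.2898 0.01  ]
 [0.4695 0.1527 0.01  ]
 [0.6852 0.1674 0.01  ]
 [0.6775 0.3062 0.01  ]]
scene plate [[0.471  0.1571 0.01  ]
 [0.4648 0.2863 0.01  ]]
```

```bash
cat >> h.py <<'E'
from scipy.spatial.transform import Rotation as Ro
def go(pos,yaw):
    s=r.get_state();R=Ro.from_euler("xyz",s["eef_rot"],degrees=True);T=Ro.from_euler("xyz",[180,0,yaw],degrees=True)
    print("shift",R.inv().apply(np.array(pos)-s["tcp_pos"]).round(4),"turn",(R.inv()*T).as_rotvec(degrees=True).round(2),"| tcp",s["tcp_pos"].round(4),s["eef_rot"].round(2),"t",round(s["time_s"],2),"F",np.round(s["contact_force"],1),"w",round(s["gripper_width"],4),round(s["gripper_force"],1))
E
python3 - <<'E'
from h import *
print("knob tri",tri([(409,193)],[(218,193.8)]).round(4),"expect foot (.588,.232)",onz("top",[(218,193.8)],.251).round(4))
print(proj("top",[[.588,.232,.251],[.655,.237,.276]]),proj("scene",[[.588,.232,.251],[.655,.237,.276]]))
go([.556,-.168,.38],10.5)
E
```

```text
knob tri [[0.5846 0.2291 0.2158 0.0029]] expect foot (.588,.232) [[0.575  0.2216 0.251 ]]
[[213.2302822  187.96936072]
 [208.99261678 154.41173399]] [[411.85573537 181.49240844]
 [437.62795363 182.88144486]]
shift [0.5808 0.6861 0.0249] turn [ 8.000e-02  1.000e-02 -2.619e+01] | tcp [0.1825 0.6497 0.4038] [ 1.7992e+02 -1.0000e-02 -1.5690e+01] t 0.1 F [ 0.4 -0.5 -0.2] w 0.0879 0.0
```

```bash
python3 -m pendant '[[[0.58,0.686,0.024,0,0,-26.2,1],[0.58,0.686,0.024,0,0,-26.2,1],[0.58,0.686,0.024,0,0,-26.2,1],[0.58,0.686,0.024,0,0,-26.2,1],[0.58,0.686,0.024,0,0,-26.2,1]]]' 
python3 -c "
from h import *
go([.556,-.168,.38],10.5)"
```

```text
time_s: 0.6
tcp_pos: [0.2866, 0.4204, 0.3977]
eef_rot: [180.0, 0.0, 10.6]
contact_force: [1.4, -0.2, -0.2]
gripper_width: 0.0877
gripper_force: 0.0
shift [0.1569 0.6278 0.0179] turn [0.02 0.01 0.07] | tcp [0.2866 0.4204 0.3977] [1.7998e+02 1.0000e-02 1.0570e+01] t 0.6 F [ 1.4 -0.2 -0.2] w 0.0877 0.0
```

```bash
python3 -m pendant '[[[0.058,0.23,0.007,0,0,0,1],[0.058,0.23,0.007,0,0,0,1],[0.058,0.23,0.007,0,0,0,1],[0.058,0.23,0.007,0,0,0,1],[0.058,0.23,0.007,0,0,0,1]]]' >/dev/null
python3 -m pendant '[[[0.058,0.23,0.007,0,0,0,1],[0.058,0.23,0.007,0,0,0,1],[0.058,0.23,0.007,0,0,0,1],[0.058,0.23,0.007,0,0,0,1],[0.058,0.23,0.007,0,0,0,1]]]'
python3 -c "
from h import *
go([.556,-.168,.38],10.5)"
```

```text
time_s: 1.6
tcp_pos: [0.4847, -0.0112, 0.3838]
eef_rot: [180.0, 0.0, 10.5]
contact_force: [0.8, 0.1, -0.5]
gripper_width: 0.0879
gripper_force: 0.0
shift [0.0417 0.1671 0.0038] turn [ 0.    0.02 -0.05] | tcp [ 0.4847 -0.0112  0.3838] [1.800e+02 2.000e-02 1.045e+01] t 1.6 F [ 0.8  0.1 -0.5] w 0.0879 0.0
```

```bash
python3 -m pendant '[[[0.04,0.161,0.004,0,0,0,1],[0.04,0.161,0.004,0,0,0,1],[0.04,0.161,0.004,0,0,0,1],[0.04,0.161,0.004,0,0,0,1],[0.04,0.161,0.004,0,0,0,1]]]' 
python3 -m pendant '[[[0,0,0,0,0,0,1]]]' >/dev/null
python3 - <<'E'
from h import *
go([.556,-.168,.309],10.5)
s=r.capture("scene");t=r.capture("top")
A=cv2.resize(s[180:380,200:380],None,fx=3,fy=3)[:,:,::-1];cv2.imwrite("pics/c2.png",A)
E
```

```text
time_s: 2.1
tcp_pos: [0.5534, -0.1617, 0.3788]
eef_rot: [-180.0, 0.1, 10.3]
contact_force: [-1.1, 0.5, -0.4]
gripper_width: 0.0877
gripper_force: 0.0
shift [0.0019 0.0089 0.0704] turn [-0.03  0.06 -0.05] | tcp [ 0.5526 -0.1596  0.3794] [-1.7997e+02  6.0000e-02  1.0450e+01] t 2.2 F [ 0.3 -0.2 -0.6] w 0.0875 0.0
```

View pics/c2.png

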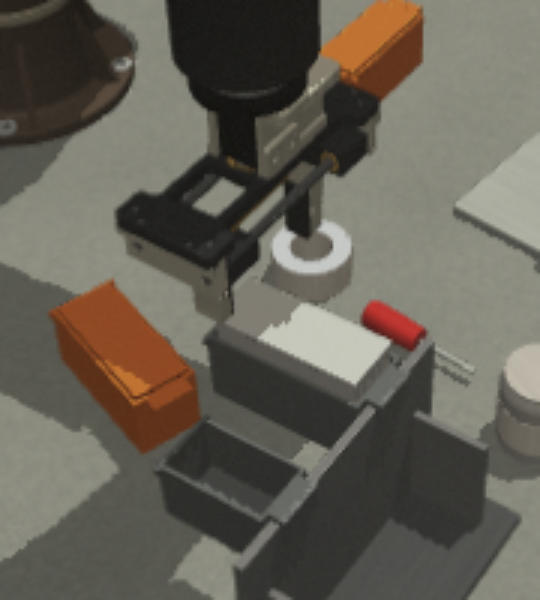

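The gripper straddles the tub, with both fingers outside the lid in the crop. I'll correct by 9 mm and descend.

```bash
python3 -m pendant '[[[0.002,0.009,0.0,0,0,0,1],[0.002,0.009,0.02,0,0,0,1],[0.002,0.009,0.04,0,0,0,1],[0.002,0.009,0.06,0,0,0,1],[0.002,0.009,0.07,0,0,0,1]]]' >/dev/null
python3 -m pendant '[[[0,0,0,0,0,0,1],[0,0,0,0,0,0,1]]]'
python3 -c "
from h import *
go([.556,-.168,.309],10.5)"
```

```text
time_s: 3.0
tcp_pos: [0.557, -0.1679, 0.3107]
eef_rot: [180.0, -0.0, 10.6]
contact_force: [0.3, 0.8, 0.3]
gripper_width: 0.0878
gripper_force: 0.0
shift [-0.001  -0.0001  0.0017] turn [ 0.03 -0.04  0.06] | tcp [ 0.557  -0.1679  0.3107] [ 1.7997e+02 -4.0000e-02  1.0560e+01] t 3.0 F [0.3 0.8 0.3] w 0.0878 0.0
```

```bash
for i in 1 2; do python3 -m pendant '[[[0,0,0.002,0,0,0,-1],[0,0,0.002,0,0,0,-1],[0,0,0.002,0,0,0,-1],[0,0,0.002,0,0,0,-1],[0,0,0.002,0,0,0,-1]]]' 4; done
```

```text
time_s: 3.5
tcp_pos: [0.5566, -0.1683, 0.3083]
eef_rot: [180.0, -0.0, 10.5]
contact_force: [0.2, -1.2, 0.6]
gripper_width: 0.0558
gripper_force: 4.0
time_s: 4.0
tcp_pos: [0.5569, -0.1686, 0.3067]
eef_rot: [179.9, -0.1, 10.5]
contact_force: [-0.8, -4.3, 5.0]
gripper_width: 0.0559
gripper_force: 4.0
```

```bash
python3 -m pendant '[[[0,0,0,0,0,0,-1],[0,0,0,0,0,0,-1],[0,0,-0.004,0,0,0,-1],[0,0,-0.012,0,0,0,-1],[0,0,-0.02,0,0,0,-1]]]' 35
python3 -m pendant '[[[0,0,-0.01,0,0,0,-1],[0,0,-0.02,0,0,0,-1],[0,0,-0.03,0,0,0,-1],[0,0,-0.035,0,0,0,-1],[0,0,-0.035,0,0,0,-1]]]'
python3 - <<'E'
from h import *
go([.3,0.05,.35],4.3)
s=r.capture("scene");t=r.capture("top")
A=np.hstack([cv2.resize(s[200:380,210:380],None,fx=2.3,fy=2.3),cv2.resize(t[120:300,310:480],None,fx=2.3,fy=2.3)])[:,:,::-1];cv2.imwrite("pics/c3.png",A)
E
```

```text
time_s: 4.5
tcp_pos: [0.5566, -0.1677, 0.3258]
eef_rot: [-179.9, 0.1, 10.5]
contact_force: [2.1, -0.0, -1.8]
gripper_width: 0.056
gripper_force: 35.0
time_s: 5.0
tcp_pos: [0.5566, -0.1682, 0.3621]
eef_rot: [180.0, -0.1, 10.5]
contact_force: [-0.8, -0.3, -2.0]
gripper_width: 0.056
gripper_force: 35.0
shift [-0.2125 -0.2614  0.0117] turn [ 0.01 -0.09  6.21] | tcp [ 0.5566 -0.1682  0.3621] [ 1.7998e+02 -9.0000e-02  1.0510e+01] t 5.0 F [-0.8 -0.3 -2. ] w 0.056 35.0
```

View pics/c3.png

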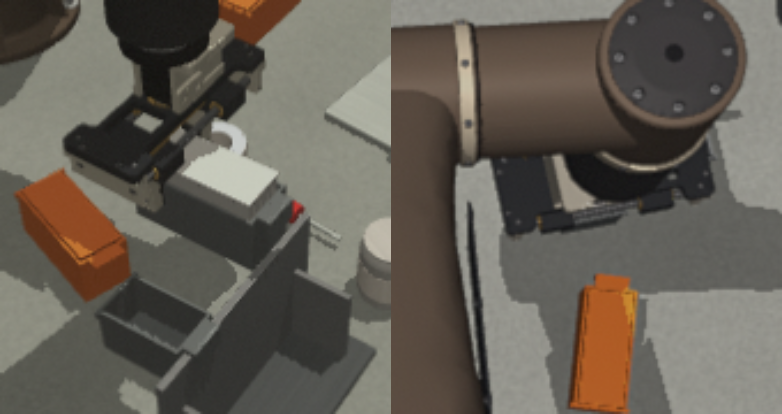

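The tub is clear of the panel, level, and still gripped; the wrist carries about 2 N. Next: carry it to in front of the gauge.

```bash
python3 -m pendant '[[[-0.004,-0.02,0,0,0,1,-1],[-0.011,-0.055,0,0,0,2,-1],[-0.018,-0.09,0,0,0,3,-1],[-0.026,-0.125,0,0,0,4,-1],[-0.033,-0.16,0,0,0,5,-1]]]' >/dev/null
python3 -m pendant '[[[-0.007,-0.035,0,0,0,0.5,-1],[-0.014,-0.07,0,0,0,1,-1],[-0.021,-0.105,0,0,0,1,-1],[-0.028,-0.135,0,0,0,1.2,-1],[-0.031,-0.155,0,0,0,1.2,-1]]]'
python3 -c "
from h import *
go([.40,.218,.36],4.3)"
```

```text
time_s: 6.1
tcp_pos: [0.4482, 0.136, 0.3607]
eef_rot: [-180.0, 0.0, 4.4]
contact_force: [1.1, 0.0, -1.3]
gripper_width: 0.0558
gripper_force: 35.0
shift [-0.0418 -0.0854  0.0007] turn [-0.    0.03  0.07] | tcp [0.4482 0.136  0.3607] [-1.80e+02  3.00e-02  4.37e+00] t 6.1 F [ 1.1  0.  -1.3] w 0.0558 35.0
```

```bash
python3 -m pendant '[[[-0.02,-0.02,0,0,0,0,-1],[-0.035,-0.045,0,0,0,0,-1],[-0.042,-0.065,0,0,0,0,-1],[-0.042,-0.08,0,0,0,0,-1],[-0.042,-0.085,0,0,0,0,-1]]]' >/dev/null
python3 -m pendant '[[[0,0,0,0,0,0,-1],[0,0,0,0,0,0,-1]]]' >/dev/null
python3 - <<'E'
from h import *
go([.41,.219,.255],4.3)
s=r.capture("scene");t=r.capture("top")
cv2.imwrite("pics/s4.png",s[:,:,::-1]);cv2.imwrite("pics/t4.png",t[:,:,::-1])
A=np.hstack([cv2.resize(s[150:290,330:460],None,fx=4,fy=4,interpolation=cv2.INTER_CUBIC),cv2.resize(t[130:270,195:260],None,fx=4,fy=4,interpolation=cv2.INTER_CUBIC)])[:,:,::-1];cv2.imwrite("pics/c4.png",A)
E
```

```text
shift [ 0.0092 -0.0027  0.1056] turn [ 0.04  0.04 -0.01] | tcp [0.4011 0.2157 0.3606] [1.7996e+02 4.0000e-02 4.2900e+00] t 6.8 F [-0.3 -0.6 -1.4] w 0.056 35.0
```

View pics/c4.png

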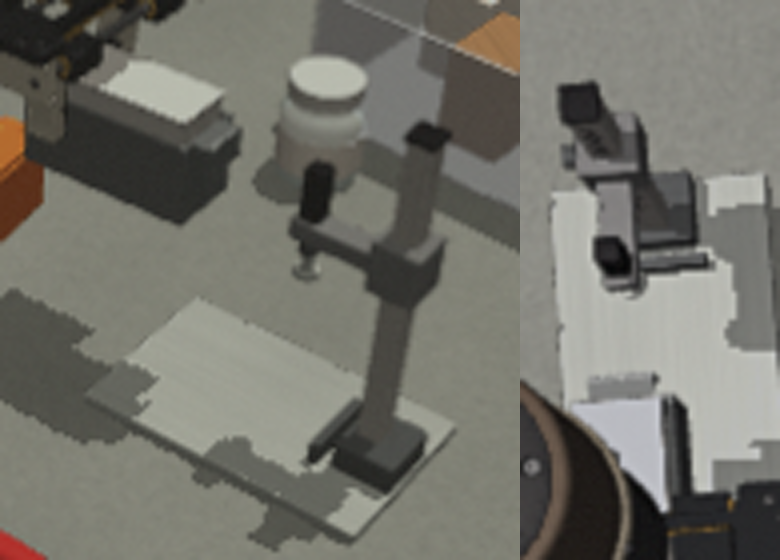

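The crop shows the column top at (437.5,183) scene and (210,154.5) top, matching my gauge estimate. The knob top is at about (409.8,192) scene and (216.5,191.8) top. The tub hangs level in front.

```bash
python3 - <<'E'
from h import *
print("knobtop",tri([(409.8,192)],[(216.5,191.8)]).round(4),"col",tri([(437.5,183)],[(210,154.5)]).round(4))
print("knob bottom/foot scene px at z .13:",[proj("scene",[[.588,.232,z]])[0].round(1).tolist() for z in(.11,.12,.13,.14,.19,.2,.21,.22,.23)])
print("plate corners scene",onz("scene",[(352,248),(380,224.7),(443.8,257)],.01).round(4))
c=np.array([.6547,.2368]);a=np.radians(4.3);R=np.array([[np.cos(a),-np.sin(a)],[np.sin(a),np.cos(a)]])
W=[[*(c+R@p),.01] for p in([-.19,-.07],[-.19,.07],[.03,.07],[.03,-.07])];print(np.round(W,4),proj("scene",W).round(1).tolist(),proj("top",W).round(1).tolist())
# tub lid now (top) for yaw/offset
t=cv2.imread("pics/t4.png");s=cv2.imread("pics/s4.png")
k=blob(s,(345,160,390,185),150);print(cv2.approxPolyDP(k,2,True)[:,0].tolist())
E
```

```text
knobtop [[5.871e-01 2.307e-01 2.197e-01 1.000e-04]] col [[0.6551 0.2352 0.2764 0.0011]]
knob bottom/foot scene px at z .13: [[405.6, 226.0], [406.0, 223.0], [406.4, 220.0], [406.8, 217.0], [409.0, 201.5], [409.5, 198.3], [409.9, 195.1], [410.4, 191.8], [410.9, 188.5]]
plate corners scene [[0.4724 0.1555 0.01  ]
 [0.4646 0.2913 0.01  ]
 [0.6803 0.3022 0.01  ]]
[[0.4705 0.1528 0.01  ]
 [0.46   0.2924 0.01  ]
 [0.6794 0.3089 0.01  ]
 [0.6899 0.1692 0.01  ]] [[350.8, 248.2], [379.0, 223.9], [444.8, 255.6], [418.8, 284.0]] [[262.0, 255.6], [207.0, 260.6], [201.8, 176.8], [255.6, 172.1]]
[[355, 171], [374, 179], [385, 172], [367, 165], [362, 165]]
```

```bash
python3 -m pendant '[[[0.005,-0.002,0.02,0,0,0.2,-1],[0.01,-0.002,0.05,0,0,0.2,-1],[0.017,-0.002,0.08,0,0,0.2,-1],[0.017,-0.002,0.105,0,0,0.2,-1],[0.017,-0.002,0.125,0,0,0.2,-1]]]' >/dev/null
python3 -m pendant '[[[0,0,0,0,0,0,-1],[0,0,0,0,0,0,-1]]]'
python3 - <<'E'
from h import *
go([.508,.2256,.223],4.1)
s=r.capture("scene");cv2.imwrite("pics/s5.png",s[:,:,::-1])
cv2.imwrite("pics/c5.png",cv2.resize(s[140:290,330:460],None,fx=4,fy=4,interpolation=cv2.INTER_CUBIC)[:,:,::-1])
E
```

```text
time_s: 7.6
tcp_pos: [0.4181, 0.2191, 0.2363]
eef_rot: [180.0, 0.0, 4.1]
contact_force: [0.8, -0.1, -1.5]
gripper_width: 0.0559
gripper_force: 35.0
shift [ 0.0902 -0.0001  0.0132] turn [ 0.04  0.02 -0.01] | tcp [0.4181 0.2191 0.2363] [1.7996e+02 2.0000e-02 4.0900e+00] t 7.6 F [ 0.8 -0.1 -1.5] w 0.0559 35.0
```

View pics/c5.png

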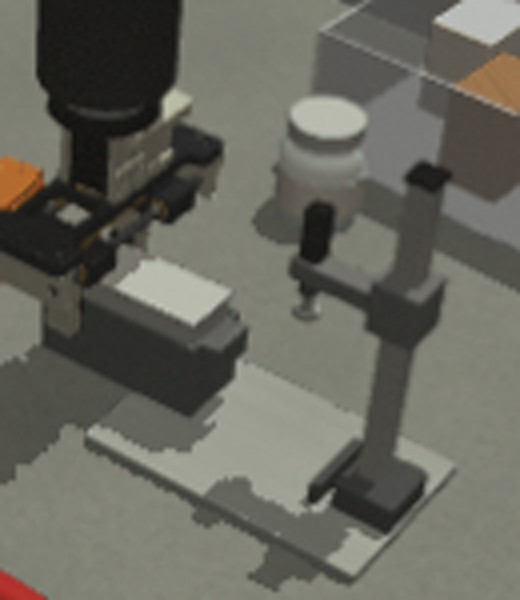

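The tub sits low over the plate's front end, aligned with it, and the lid is below the foot. I'll slide it in, then creep to the stop.

```bash
python3 -m pendant '[[[0.012,0,0.002,0,0,0,-1],[0.03,0,0.005,0,0,0,-1],[0.05,0,0.008,0,0,0,-1],[0.068,0,0.01,0,0,0,-1],[0.08,0,0.01,0,0,0,-1]]]' >/dev/null
python3 -m pendant '[[[0,0,0,0,0,0,-1],[0.003,0,0,0,0,0,-1],[0.006,0,0,0,0,0,-1],[0.008,0,0,0,0,0,-1],[0.008,0,0,0,0,0,-1]]]'
python3 -m pendant '[[[0.002,0,0,0,0,0,-1],[0.004,0,0,0,0,0,-1],[0.004,0,0,0,0,0,-1]]]'
python3 -c "
from h import *
go([.518,.2262,.219],4.1)"
```

```text
time_s: 8.65
tcp_pos: [0.5055, 0.2258, 0.2262]
eef_rot: [-180.0, -0.0, 4.1]
contact_force: [0.6, -0.2, -1.4]
gripper_width: 0.056
gripper_force: 35.0
time_s: 8.95
tcp_pos: [0.5097, 0.2261, 0.226]
eef_rot: [-180.0, -0.0, 4.1]
contact_force: [-0.6, 0.1, -2.0]
gripper_width: 0.0558
gripper_force: 35.0
shift [0.0083 0.0005 0.007 ] turn [-0.   -0.01  0.02] | tcp [0.5097 0.2261 0.226 ] [-1.80e+02 -1.00e-02  4.12e+00] t 8.95 F [-0.6  0.1 -2. ] w 0.0558 35.0
```

```bash
for i in 1 2 3 4; do python3 -m pendant '[[[0.0008,0,0.0007,0,0,0,-1],[0.0015,0,0.0015,0,0,0,-1],[0.0015,0,0.0015,0,0,0,-1]]]' | grep -E "tcp|contact"; done
```

```text
tcp_pos: [0.511, 0.226, 0.2243]
contact_force: [0.1, -0.2, -1.6]
tcp_pos: [0.5125, 0.2262, 0.2228]
contact_force: [0.1, 0.3, -1.3]
tcp_pos: [0.5141, 0.2263, 0.2214]
contact_force: [-0.2, -0.3, -0.9]
tcp_pos: [0.5153, 0.2264, 0.2208]
contact_force: [-5.3, -0.3, 7.7]
```

```bash
python3 -m pendant '[[[0,0,-0.0008,0,0,0,-1],[0,0,-0.0008,0,0,0,-1]]]' | grep -E "tcp|contact"; for i in 1 2 3; do python3 -m pendant '[[[0.0005,0,0,0,0,0,-1],[0.001,0,0,0,0,0,-1],[0.001,0,0,0,0,0,-1]]]' | grep -E "tcp|contact"; done
```

```text
tcp_pos: [0.5155, 0.2264, 0.2209]
contact_force: [1.1, -0.2, 0.1]
tcp_pos: [0.5164, 0.2264, 0.2208]
contact_force: [-3.3, -1.0, 3.4]
tcp_pos: [0.5173, 0.2264, 0.2208]
contact_force: [-4.3, -0.1, 4.4]
tcp_pos: [0.5176, 0.2264, 0.2208]
contact_force: [-9.0, 0.4, 7.1]
```

```bash
python3 -m pendant '[[[0,0,-0.001,0,0,0,-1],[0,0,-0.001,0,0,0,-1]]]' | grep -E "tcp|contact"; for i in 1 2; do python3 -m pendant '[[[0.0005,0,0,0,0,0,-1],[0.001,0,0,0,0,0,-1],[0.001,0,0,0,0,0,-1]]]' | grep -E "tcp|contact|rot"; done
```

```text
tcp_pos: [0.5177, 0.2263, 0.221]
contact_force: [-5.5, 2.0, -0.4]
tcp_pos: [0.518, 0.2263, 0.2209]
eef_rot: [179.9, 0.2, 4.1]
contact_force: [-11.5, 1.8, 3.5]
tcp_pos: [0.5183, 0.2263, 0.2209]
eef_rot: [179.9, 0.3, 4.1]
contact_force: [-16.3, 2.9, 5.3]
```

```bash
python3 -m pendant '[[[-0.001,0,0,0,0,0,-1],[-0.0017,0,0,0,0,0,-1],[-0.0017,0,0,0,0,0,-1]]]' 10 | grep -E "tcp|contact"; python3 -m pendant '[[[0,0,0,0,0,0,-0.2],[0,0,0,0,0,0,0.3],[0,0,0,0,0,0,0.6],[0,0,0,0,0,0,0.9],[0,0,0,0,0,0,0.9]]]' 4
python3 -c "
from h import *
go([.45,.2215,.32],4.1)"
```

```text
tcp_pos: [0.518, 0.2261, 0.2211]
contact_force: [-6.3, 0.1, 0.8]
time_s: 12.85
tcp_pos: [0.5191, 0.2268, 0.222]
eef_rot: [-180.0, -0.1, 4.1]
contact_force: [0.1, 0.1, 0.2]
gripper_width: 0.0754
gripper_force: 0.0
shift [-0.0692  0.0003 -0.0981] turn [-0.03 -0.05  0.02] | tcp [0.5191 0.2268 0.222 ] [-1.7997e+02 -5.0000e-02  4.1200e+00] t 12.85 F [0.1 0.1 0.2] w 0.0754 0.0
```

```bash
python3 -m pendant '[[[-0.001,0,-0.02,0,0,0,0.9],[-0.001,0,-0.05,0,0,0,1],[-0.02,0,-0.09,0,0,0,1],[-0.05,0,-0.12,0,0,0,1],[-0.08,0,-0.15,0,0,0,1]]]' >/dev/null; python3 -m pendant '[[[-0.02,0.04,-0.03,0,0,0,1],[-0.02,0.09,-0.03,0,0,0,1],[-0.02,0.14,-0.03,0,0,0,1],[-0.02,0.18,-0.03,0,0,0,1],[-0.02,0.18,-0.03,0,0,0,1]]]'
python3 - <<'E'
from h import *
s=r.capture("scene");t=r.capture("top")
cv2.imwrite("pics/s6.png",s[:,:,::-1]);cv2.imwrite("pics/t6.png",t[:,:,::-1])
A=np.hstack([cv2.resize(s[150:290,330:460],None,fx=4,fy=4,interpolation=cv2.INTER_CUBIC),cv2.resize(t[130:270,195:265],None,fx=4,fy=4,interpolation=cv2.INTER_CUBIC)])[:,:,::-1];cv2.imwrite("pics/c6.png",A)
for n,im,b in(("top",t,(205,190,250,262)),("scene",s,(352,205,430,262))):
    for lo in (158,165): k=blob(im,b,lo);print(n,lo,cv2.contourArea(k),cv2.approxPolyDP(k,2,True)[:,0].tolist())
E
```

```text
time_s: 13.85
tcp_pos: [0.4314, 0.0362, 0.4023]
eef_rot: [-180.0, -0.1, 3.9]
contact_force: [-0.0, 1.0, -0.5]
gripper_width: 0.0876
gripper_force: 0.0
top 158 1214.0 [[232, 192], [225, 193], [227, 201], [222, 205], [214, 201], [212, 190], [205, 190], [207, 247], [217, 242], [218, 237], [220, 240], [237, 229], [236, 212], [229, 206], [233, 202]]
top 165 1171.0 [[232, 193], [225, 193], [227, 202], [224, 205], [217, 204], [216, 215], [212, 190], [205, 190], [207, 247], [217, 242], [218, 234], [220, 240], [237, 229], [236, 212], [229, 207], [233, 202]]
scene 158 401.0 [[372, 222], [393, 233], [401, 232], [410, 239], [418, 232], [381, 215]]
scene 165 388.0 [[373, 222], [394, 233], [401, 232], [410, 239], [417, 233], [381, 215]]
```

View pics/c6.png

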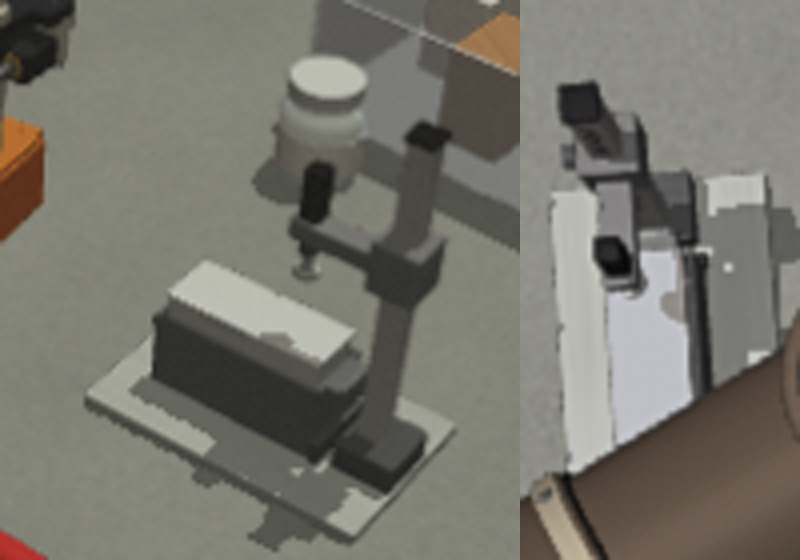

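Tub stands flat on the plate, aligned and against the stop, with its lid corners at about (381,215), (372,223), (414,240.5), (419,232) in scene. Now the lid height and the knob approach.

```bash
python3 - <<'E'
from h import *
S=[(381.25,215),(372,223.2),(413.75,240.5),(419.25,232)]
a=np.radians(4.1);R=np.array([[np.cos(a),-np.sin(a)],[np.sin(a),np.cos(a)]]);c=np.array([.558,.229])
for z in(.075,.08,.085,.09,.095):
    W=[[*(c+R@p),z] for p in([-.061,.024],[-.061,-.024],[.061,-.024],[.061,.024])]
    d=np.array(S)-proj("scene",W);print(z,d.round(1).tolist(),d.mean(0).round(2),onz("scene",S,z).mean(0).round(4))
go([.588,.231,.43],4.1)
E
```

```text
0.075 [[0.4, -3.5], [1.0, -3.7], [4.7, -5.1], [0.7, -4.5]] [ 1.68 -4.19] [0.5505 0.2464 0.075 ]
0.08 [[0.2, -2.1], [0.9, -2.3], [4.5, -3.7], [0.5, -3.1]] [ 1.5  -2.77] [0.5538 0.2412 0.08  ]
0.085 [[0.1, -0.7], [0.7, -0.8], [4.2, -2.3], [0.2, -1.6]] [ 1.32 -1.35] [0.5572 0.236  0.085 ]
0.09 [[-0.1, 0.7], [0.6, 0.6], [4.0, -0.8], [-0.0, -0.2]] [1.14 0.08] [0.5605 0.2308 0.09  ]
0.095 [[-0.2, 2.2], [0.5, 2.0], [3.8, 0.6], [-0.2, 1.2]] [0.96 1.51] [0.5638 0.2255 0.095 ]
shift [ 0.169  -0.1809 -0.0276] turn [-0.03 -0.07 -0.14] | tcp [0.4319 0.0389 0.4021] [-1.7997e+02 -7.0000e-02  3.9600e+00] t 13.95 F [0.  0.7 0.4] w 0.0879 0.0
```

```bash
python3 -m pendant '[[[0.02,-0.03,-0.02,0,0,0,1],[0.06,-0.07,-0.028,0,0,0,1],[0.1,-0.11,-0.028,0,0,0,1],[0.14,-0.15,-0.028,0,0,0,1],[0.165,-0.177,-0.028,0,0,0,0.3]]]' >/dev/null;python3 -m pendant '[[[0.004,-0.004,0,0,0,0,-0.2],[0.004,-0.004,0,0,0,0,-0.2],[0.004,-0.004,0,0,0,0,-0.2]]]'
python3 - <<'E'
from h import *
go([.588,.231,.368],4.1)
s=r.capture("scene")
cv2.imwrite("pics/c7.png",cv2.resize(s[110:270,330:470],None,fx=3.5,fy=3.5,interpolation=cv2.INTER_CUBIC)[:,:,::-1])
E
```

```text
time_s: 14.75
tcp_pos: [0.5825, 0.2277, 0.4293]
eef_rot: [180.0, 0.0, 4.2]
contact_force: [-0.9, -1.2, 0.3]
gripper_width: 0.0612
gripper_force: 0.0
shift [ 0.0057 -0.0029  0.0613] turn [0.03 0.04 0.07] | tcp [0.5825 0.2277 0.4293] [1.7997e+02 4.0000e-02 4.1700e+00] t 14.75 F [-0.9 -1.2  0.3] w 0.0612 0.0
```

View pics/c7.png

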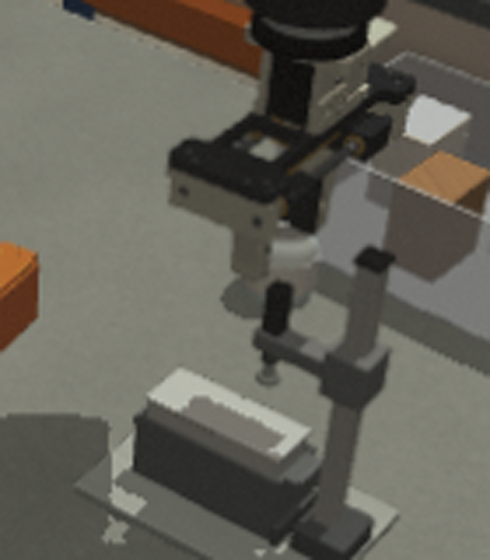

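The open fingers straddle the knob with the body clear of the column. Descend and close lightly.

```bash
python3 -m pendant '[[[0.005,-0.003,0.01,0,0,0,-0.2],[0.005,-0.003,0.03,0,0,0,-0.2],[0.005,-0.003,0.05,0,0,0,-0.2],[0.005,-0.003,0.06,0,0,0,-0.2],[0.005,-0.003,0.06,0,0,0,-0.2]]]' >/dev/null;python3 -m pendant '[[[0,0,0,0,0,0,-0.2],[0,0,0,0,0,0,-0.2]]]'
for i in 1 2; do python3 -m pendant '[[[0,0,0,0,0,0,-1],[0,0,0,0,0,0,-1],[0,0,0,0,0,0,-1],[0,0,0,0,0,0,-1]]]' 4; done
```

```text
time_s: 15.5
tcp_pos: [0.5881, 0.2306, 0.371]
eef_rot: [-180.0, -0.1, 4.1]
contact_force: [0.7, -0.0, 1.0]
gripper_width: 0.0353
gripper_force: 0.0
time_s: 15.9
tcp_pos: [0.5878, 0.2306, 0.3701]
eef_rot: [-180.0, -0.0, 4.1]
contact_force: [-0.9, 0.1, 1.3]
gripper_width: 0.016
gripper_force: 4.0
time_s: 16.3
tcp_pos: [0.5879, 0.2306, 0.3701]
eef_rot: [-180.0, -0.0, 4.1]
contact_force: [-1.6, 1.1, 4.4]
gripper_width: 0.0162
gripper_force: 4.0
```

```bash
python3 -m pendant '[[[0,0,0,0,0,0,-1],[0,0,0,0,0,0,-1],[0,0,0.003,0,0,0,-1],[0,0,0.007,0,0,0,-1],[0,0,0.011,0,0,0,-1]]]' 40
python3 -m pendant '[[[0,0,0.004,0,0,0,-1],[0,0,0.008,0,0,0,-1],[0,0,0.012,0,0,0,-1],[0,0,0.016,0,0,0,-1],[0,0,0.02,0,0,0,-1]]]'
python3 -m pendant '[[[0,0,0.001,0,0,0,-1],[0,0,0.002,0,0,0,-1],[0,0,0.003,0,0,0,-1],[0,0,0.004,0,0,0,-1],[0,0,0.005,0,0,0,-1]]]'
```

```text
time_s: 16.8
tcp_pos: [0.5878, 0.2306, 0.3593]
eef_rot: [-180.0, -0.0, 4.1]
contact_force: [-2.6, 1.3, 7.5]
gripper_width: 0.0158
gripper_force: 40.0
time_s: 17.3
tcp_pos: [0.5878, 0.2306, 0.3392]
eef_rot: [-180.0, -0.0, 4.1]
contact_force: [-3.2, 0.1, 6.8]
gripper_width: 0.0157
gripper_force: 40.0
time_s: 17.8
tcp_pos: [0.5878, 0.2306, 0.3343]
eef_rot: [-180.0, -0.0, 4.1]
contact_force: [-1.8, 0.8, 7.3]
gripper_width: 0.0158
gripper_force: 40.0
```

```bash
for i in 1 2 3 4 5 6; do python3 -m pendant '[[[0,0,0.0003,0,0,0,-1],[0,0,0.0006,0,0,0,-1],[0,0,0.001,0,0,0,-1]]]' | awk '/tcp/{z=$4}/contact/{print z,$4}'; done
```

```text
0.3333] 6.5]
0.3323] 6.3]
0.3313] 6.8]
0.3303] 6.9]
0.3293] 6.1]
0.3283] 6.6]
```

```bash
for i in 1 2 3 4 5; do python3 -m pendant '[[[0,0,0.0003,0,0,0,-1],[0,0,0.0006,0,0,0,-1],[0,0,0.001,0,0,0,-1]]]' | awk '/tcp/{z=$4}/contact/{print z,$4}'; done
```

```text
0.3273] 6.7]
0.3263] 7.2]
0.3253] 6.5]
0.3243] 6.7]
0.3233] 6.4]
```

```bash
for i in 1 2 3; do python3 -m pendant '[[[0,0,0.0003,0,0,0,-1],[0,0,0.0006,0,0,0,-1],[0,0,0.001,0,0,0,-1]]]' | awk '/tcp/{z=$4}/contact/{print z,$4}'; done
```

```text
0.3225] 9.2]
0.3217] 10.0]
0.3209] 9.9]
```

```bash
for i in 1 2 3; do python3 -m pendant '[[[0,0,0.0003,0,0,0,-1],[0,0,0.0006,0,0,0,-1],[0,0,0.001,0,0,0,-1]]]' | awk '/tcp/{z=$4}/contact/{print z,$4}'; done
```

```text
0.32] 12.1]
0.3191] 12.2]
0.3183] 13.5]
```

```bash
for i in 1 2; do python3 -m pendant '[[[0,0,-0.0005,0,0,0,-1],[0,0,-0.001,0,0,0,-1],[0,0,-0.001,0,0,0,-1]]]' | awk '/tcp/{z=$4}/contact/{print z,$0}'; done
```

```text
0.3183] contact_force: [-2.7, -0.3, 6.5]
0.3183] contact_force: [0.8, 1.4, -0.1]
```

Neutral force, and the slide stayed put. Release and retreat upward.

```bash
python3 -m pendant '[[[0,0,0,0,0,0,-0.9],[0,0,0,0,0,0,-0.6],[0,0,0,0,0,0,-0.3],[0,0,0,0,0,0,-0.1],[0,0,0,0,0,0,-0.1]]]' 4
python3 -m pendant '[[[0,0,0,0,0,0,0],[0,0,-0.01,0,0,0,0],[0,0,-0.04,0,0,0,0],[0,0,-0.08,0,0,0,0],[0,0,-0.12,0,0,0,0]]]' >/dev/null
python3 -m pendant '[[[-0.03,0.03,-0.02,0,0,0,0],[-0.07,0.07,-0.02,0,0,0,0],[-0.1,0.11,-0.02,0,0,0,0],[-0.13,0.15,-0.02,0,0,0,0],[-0.15,0.19,-0.02,0,0,0,0]]]' >/dev/null
python3 -m pendant '[[[0,0,0,0,0,0,0],[0,0,0,0,0,0,0]]]'
python3 - <<'E'
from h import *
s=r.capture("scene");t=r.capture("top")
A=np.hstack([cv2.resize(s[150:290,330:460],None,fx=4,fy=4,interpolation=cv2.INTER_CUBIC),cv2.resize(t[130:270,195:265],None,fx=4,fy=4,interpolation=cv2.INTER_CUBIC)])[:,:,::-1];cv2.imwrite("pics/c8.png",A)
E
```

```text
time_s: 24.0
tcp_pos: [0.5877, 0.2304, 0.3188]
eef_rot: [180.0, 0.0, 4.1]
contact_force: [-0.5, 0.1, -0.1]
gripper_width: 0.0354
gripper_force: 0.0
time_s: 25.2
tcp_pos: [0.4517, 0.0302, 0.4602]
eef_rot: [-179.9, -0.1, 4.0]
contact_force: [1.0, 0.4, -0.5]
gripper_width: 0.0438
gripper_force: 0.0
```

View pics/c8.png

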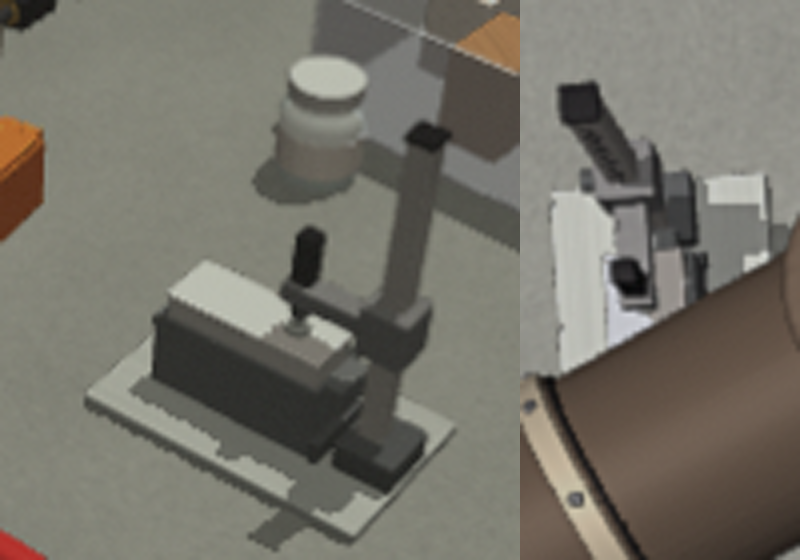

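The foot rests on the lid at crop (298,325), the slide has held, and the lid corners have not moved. Handing in.

```bash
python3 -c "
from plant import r
print(r.close_job())"
```

```text
the job is handed in; nothing more can be done
None
```

The job is handed in at about 25 s of the 72 s: the tub stands on the base plate against the stop, and the foot is pressed in about 5 mm on the lid (judged from arm travel and wrist force), with the slide released and holding.

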